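# Load the transfer slide and index it to its ball detent

## Robot

A 6-joint arm with a two-finger parallel gripper is mounted at the origin on the work surface; the furniture and walls round the work are solid. World frame = base frame: x ahead of the robot, y to its left, z up, the work surface at z = 0. Lengths are in mm, angles in rad, forces in N, time in s.
With the tool pointing down it reaches from about 300 to 850 mm from the base axis. Payload 5.4 kg.
Tool frame: the origin (TCP) lies between the finger pads; the fingertips stand 22 mm ahead of it and the grasp point (between the pads) lies 3 mm ahead of it; z points along the fingers, y is the line along which they close (so a half turn about z gives the same grasp; the last joint's range is limited). The gripper opens to 85 mm and grips with 20 to 120 N. Pads are 22 mm wide; open, the fingers measure 114 mm over their backs; the gripper's body (76 mm by 85 mm) begins 54 mm behind the grasp point. The pads swing forward as they close: fully open they stand 13 mm farther back than shut.
Start: joints at [-1.319, 0.158, 1.597, -0, 1.386, -0.21], TCP at [256.172, -514.764, 253.299] pointing down, gripper open.
Joint ranges: [-2.91, 2.91], [-0.94, 2.29], [0.18, 2.7], [-1.29, 4.43], [0.17, 2.64], [-3, 3]. Speed limits (rad/s): [2.57, 2.57, 3.14, 3.14, 3.14, 3.14].

## Interface

Orientations are given as [roll, pitch, yaw] about the fixed x, y, z axes, in that order (R = Rz(yaw) Ry(pitch) Rx(roll)).
In Python, from rig import robot, hand, solve_ik, vision, sign_off, find_in, cut_out, tip_of, sensors gives the robot as it stands. Calls block until the motion is done:
- robot.move_ptp(position, orientation): joint-space move of the TCP to a pose.
- robot.movel(position, rot=None, velocity=150, f_stop=None): straight line of the TCP; rot=None keeps the orientation; velocity is the mean speed in mm/s. With f_stop (N) it stops when the force on the tool has changed by that much, and returns True; else False.
- robot.goto_joints(angles): joint-space move.
- hand.open_gripper() and hand.close(f_grip=None): open the fingers fully, or close them until they stop; f_grip is the grip in N (None keeps the last).
- robot.sleep(seconds).
- solve_ik(position, orientation): joint angles nearest the present ones, or None.
- vision.capture(name): name is "side" or "top"; returns a dict with "frame" (420x560x3 uint8, blue, green, red), "range_z" (420x560 float32, mm along the optical axis (not along the pixel's ray), 0 where there is no reading), "camera_matrix" (3x3 intrinsics, pixels), "R" (3x3) and "t" (3): a world point X has camera coordinates R X + t. Camera axes: x right, y down, z forward; pixel columns grow to the right and rows downward; lengths in mm; the calibration is good to about 2 mm. A picture is of the moment at which its call begins.
A pose or a line that the arm cannot do raises robot.Unreachable and nothing moves.
- sign_off(): hands the job in; it is judged then, once.
Trained networks look in a picture, given as the dict that the camera call returned (one of the last four; its "shot" number tells which), for a name from the list of things; names that differ only in an ending like _2 or _b are one class to them, and where a whole thing is asked for, a point or a joint stands for the part that bears it (a point fixed in the world has none). Each returns a list of dicts, best first, with "score" (0 to 1); they miss things now and then, are a little off and sometimes report something else, mostly with a low value. They report only what shows in the picture. A call takes as long as a camera call. They do not tell look-alikes from the thing itself.
- find_in(picture, thing): "box" ([left, top, width, height] in pixels, round what is visible of it).
- cut_out(picture, thing): "mask" (420x560 bool, what is visible of it) and "box" ([left, top, width, height] in pixels, round what is visible of it).
- tip_of(picture, thing): "pixel" ([column, row] in pixels: a listed point, or the origin of a listed thing).
Readings, each from a call of its own:
- sensors.read_t(): time.
- sensors.read_q(): joint angles.
- sensors.read_joint_vel(): joint speeds.
- sensors.read_tau(): joint torques, N m.
- sensors.read_tcp_pos(): TCP position.
- sensors.read_ee_rot(): TCP orientation.
- sensors.read_wrist_force(): force on the tool from outside, world axes, zero at the start.
- sensors.read_ft_torque(): the same for the moment, N m.
- sensors.read_finger_gap(): finger opening in mm.
- sensors.read_grasp_force(): force on a finger pad.
Only numpy, scipy, OpenCV 4.12 (cv2) and the standard library are available. Lean on these libraries where they do the work, as an engineer would, in place of code of your own. Each camera call takes 0.05 s, during which the arm holds its last target. There are 200 camera calls.

## Task

Take the two finished turned wooden pieces out of the drying tray and stand both upright on their feet in the small tote on the slide carriage, while the carriage is still near its starting end. Then pinch the carriage's upright pull and slide it gently along the rail until the spring ball clicks into the notch of the index bar, without running on past the notch; finish holding the pull there, still gripped, with the carriage resting in the notch. Leave the jar, the sanding block and the roll of tape where they are.

Things in the scene. Friction and masses are not known exactly. Their poses are not given: they have to be found in the camera images.
- tray: Low open drying tray of pale wood, 110 (x) x 180 (y) x 18 mm high, walls and floor 5 mm thick, fixed to the table. Origin: centre of its underside. The two pieces stand in it side by side along its y axis.
- piece_a: Red egg-shaped turned wooden piece with a yellow band, 40 mm across at its widest, 54 mm tall, about 50 g, standing on a small flat foot. Origin: centre of its foot; z up along its axis.
- piece_b: Green egg-shaped turned wooden piece with a yellow band, same size, shape and weight as the other. Origin: centre of its foot; z up along its axis.
- rail: Base plate and straight rail of the transfer slide, fixed to the table: plate 135 x 370 mm and 8 mm thick, rail 20 mm wide along its y axis, an end block at each end. Origin: on the table under the rail's centre line, below the carriage's centre when the carriage is at its zero (right-hand) end. The carriage slides along this body's +y, which is roughly to the robot's left.
- carriage: Dark steel carriage on the rail with tote, bracket, ball plunger and pull. Origin: on the table under its centre; axes as the rail's. Travel along the rail's +y from the rail's origin: 0 (right-hand end) to 165 mm; starts at 0 to 20 mm. Sliding friction 1 to 2 N; within about 4 mm of the notch's middle the spring ball draws it in with up to 6 N, and 6 to 7 N pushes it out again either way.
- tote (a point): Shallow open plywood tote fixed on the carriage, 88 mm (x, across the rail) x 136 mm (y, along the rail) outside, 18 mm high, walls and floor 4 mm thick, so its inside is 80 x 128 mm with walls 14 mm above the floor. This point: centre of its inside floor, 37 mm above the table; room for the two pieces side by side along y.
- pull (a point): Upright flat aluminium pull tab on the carriage's bracket, on the robot's side of the tote: 14 mm thick along the rail (y), 32 mm wide across it (x), 74 mm tall. This point: centre of its top, 100 mm above the table; free finger room beside both flat faces. Pinch it across the 14 mm from above. It moves with the carriage, 100 mm to the robot's side of the rail's centre line.
- index_bar: Steel index bar, 14 mm wide, 10 mm high and 255 mm long, clamped on the base plate alongside the rail on the robot's side, parallel to it. One V notch, 10 mm wide and 4 mm deep, is cut across its top. Origin: underside of the bar at the middle of the notch; y along the rail. The notch lies 85 to 130 mm along the rail from the carriage's zero position, and where varies.
- plunger (a point): Point on the carriage under its ball plunger (small brass barrel on the bracket between tote and pull), where the 12 mm steel ball rides on the top of the index bar. When this point is level along the rail with the notch's middle, the ball is home.
- detent_ball (a joint): Height of the spring ball, m: about 0 while it rides on the bar's top, about -0.0025 when it has dropped fully into the notch.
- desk_lamp: White desk lamp fixed on the table at the right, an obstacle only. Its foot stands 0.5 to 0.65 m ahead, 0.15 to 0.33 m to the right; a thin stem rises from it to an elbow 0.37 m ahead, 0.34 m to the right, 0.49 m up; from there the 0.1 m thick head reaches back to the robot's right front. Keep arm and wrist clear. Origin: a point on the table under it.
- ochre_jar: Small ochre jar with a black lid, 39 mm across, 48 mm tall; bystander. Origin: centre of its underside.
- sanding_block: Cork sanding block, 56 x 85 x 24 mm; bystander. Origin: centre of its underside.
- masking_tape: Roll of masking tape lying flat, 75 mm across, 19 mm high; bystander. Origin: centre of its underside.
Not all that is in view belongs to the job. What is shaped like the piece_b but blue is not meant.

How it is judged (in metres and radians):
On the way:
1. both pieces stand upright in the tote, released, the carriage still at least 30 mm short of the notch (x of piece_a in the frame of tote between -0.035 and 0.035 m and y of piece_a in the frame of tote between -0.06 and 0.06 m and z of piece_a in the frame of tote between -0.005 and 0.008 m and angle between each of piece_a, piece_b's own z axis and vertical below 0.3 rad and contact force between the fingers and piece_a below 0.2 N and x of piece_b in the frame of tote between -0.035 and 0.035 m and y of piece_b in the frame of tote between -0.06 and 0.06 m and z of piece_b in the frame of tote between -0.005 and 0.008 m and contact force between the fingers and piece_b below 0.2 N and y of plunger in the frame of index_bar below -0.03 m), for 0.2 s.
At the end, for the whole second after the job is handed in: Both pieces stand upright (within 0.3 rad) in the tote, not touched by the fingers; the carriage rests within 2.5 mm of the notch's middle with the ball dropped by more than 1.2 mm; the fingers still hold the pull (grasp point within 45 mm of the centre of its top, more than 1 N of contact) (x of piece_a in the frame of tote between -0.035 and 0.035 m and y of piece_a in the frame of tote between -0.06 and 0.06 m and z of piece_a in the frame of tote between -0.005 and 0.008 m and angle between each of piece_a, piece_b's own z axis and vertical below 0.3 rad and contact force between the fingers and piece_a below 0.2 N and x of piece_b in the frame of tote between -0.035 and 0.035 m and y of piece_b in the frame of tote between -0.06 and 0.06 m and z of piece_b in the frame of tote between -0.005 and 0.008 m and contact force between the fingers and piece_b below 0.2 N and y of plunger in the frame of index_bar between -0.0025 and 0.0025 m and value of joint detent_ball below -0.0012 m and linear speed of carriage below 0.005 m/s and contact force between the fingers and carriage above 1 N and distance between the grasp point and pull below 0.045 m); the arm keeps its last pose, push and grip.
It fails at once if the carriage runs more than 8 mm past the notch (y of plunger in the frame of index_bar above 0.008 m).
It fails at once if the jar, the sanding block or the tape is moved more than 15 mm (distance of any of ochre_jar, sanding_block, masking_tape from where it was at the start of the episode above 0.015 m).
It also fails if it takes over 72 s, if anything falls off the work surface, if the arm or the gripper's body presses on something with over 40 N, if the wrist force passes 120 N, or if a joint passes its speed limit or range.

## Working session

There is one attempt and no reset: what is moved stays moved. The work goes in short steps, each a Python script; the robot and the scene stay as the last script left them, time stands still between calls to the robot, and variables do not carry over. Pictures are saved under pics/ and viewed, at most 10 in all, crops included, and the job is handed in when it is done.

```bash
mkdir -p pics
cat > h.py <<'E'
import numpy as np, cv2
from rig import *
def world(p,u,v,z=None):
    """pixel(s)+depth -> world mm"""
    K=p["camera_matrix"];u=np.asarray(u,float);v=np.asarray(v,float)
    d=np.stack([(u-K[0,2])/K[0,0],(v-K[1,2])/K[1,1],np.ones_like(u)],-1)*np.asarray(z,float)[...,None]
    return (d-p["t"])@p["R"]
def ray(p,u,v,zw):
    """pixel -> point on plane z=zw"""
    K=p["camera_matrix"];d=np.linalg.inv(K)@[u,v,1]; d=p["R"].T@d; c=-p["R"].T@p["t"]
    return c+d*(zw-c[2])/d[2]
def cloud(p,mask):
    v,u=np.nonzero(mask&(p["range_z"]>0)); return world(p,u,v,p["range_z"][v,u])
E
python3 - <<'E'
from h import *
P={n:vision.capture(n) for n in("top","side")}
for n in P: cv2.imwrite(f"pics/{n}0.png",P[n]["frame"]); print(n,-P[n]["R"].T@P[n]["t"])
for n in P:
  for th in("piece_a","piece_b","tray","carriage","index_bar","ochre_jar","sanding_block","masking_tape"):
    for r in cut_out(P[n],th)[:4]:
      c=cloud(P[n],r["mask"]); col=P[n]["frame"][r["mask"]].mean(0).astype(int)
      print(n,th,round(r["score"],2),r["box"],col,c.min(0).round(),c.max(0).round(),np.median(c,0).round())
  for th in("tote","pull","plunger","index_bar","rail"):
    print(n,th,[(round(r["score"],2),np.round(r["pixel"],1)) for r in tip_of(P[n],th)[:2]])
print(sensors.read_t(),sensors.read_ee_rot())
E
```

```text
top [ 350.22407327  -61.69118877 1197.06930503]
side [301.07452817 949.46982149 509.19023611]
top piece_a 0.61 [264.3, 220.4, 16.7, 19.1] [ 37  44 102] [413. -54.   1.] [457. -10.  62.] [433. -32.  50.]
top piece_a 0.61 [296.4, 221.5, 17.1, 17.4] [37 61 56] [ 413. -138.    3.] [ 451. -100.   61.] [ 432. -119.   50.]
top piece_a 0.47 [395.3, 298.6, 14.1, 15.2] [91 45 24] [ 231. -381.   -1.] [ 291. -254.  479.] [ 253. -354.   42.]
top piece_b 0.61 [264.3, 220.4, 16.7, 19.1] [ 37  44 102] [413. -54.   1.] [457. -10.  62.] [433. -32.  50.]
top piece_b 0.61 [296.4, 221.5, 17.1, 17.4] [37 61 56] [ 413. -138.    3.] [ 451. -100.   61.] [ 432. -119.   50.]
top piece_b 0.47 [395.3, 298.6, 14.1, 15.2] [91 45 24] [ 231. -381.   -1.] [ 291. -254.  479.] [ 253. -354.   42.]
top tray 0.58 [253.3, 208.4, 69.1, 45.1] [ 78 103 124] [ 374. -163.   -3.] [487.  13.  35.] [424. -76.   6.]
top carriage 0.96 [206.4, 122.9, 52.0, 67.1] [ 84 105 120] [540.  -3.  12.] [700. 135. 104.] [650.  64.  38.]
top index_bar 0.8 [164.2, 170.9, 95.2, 5.0] [110 108 106] [581.   2.   5.] [597. 252.  26.] [589. 141.  18.]

[... 2053 characters left out ...]
 102.] [638. 167.  11.]
side ochre_jar 0.89 [233.2, 290.4, 18.3, 28.5] [36 75 95] [448. 228.   3.] [486. 267.  51.] [465. 259.  37.]
side sanding_block 0.69 [277.2, 268.0, 37.9, 34.8] [ 68 117 170] [333.  61.   0.] [413. 194.  28.] [372. 163.  24.]
side masking_tape 0.53 [182.9, 217.0, 27.4, 13.6] [110 163 186] [ 638. -167.    1.] [711. -89.  23.] [ 676. -125.   18.]
side tote [(0.78, array([177.8, 246. ]))]
side pull [(0.68, array([216.8, 228.1]))]
side plunger [(0.6, array([207.3, 259.4])), (0.21, array([176.7, 247. ]))]
side index_bar [(0.6, array([192.5, 282.9]))]
side rail [(0.76, array([181.9, 256.4])), (0.7, array([193. , 283.8]))]
1.4 [-3.14154563e+00  3.51667143e-06  4.61817943e-01]
```

Run:
```python
from h import *
a=cv2.imread("pics/top0.png");b=cv2.imread("pics/side0.png")
A=cv2.resize(a[110:200,155:285],None,fx=6,fy=6,interpolation=cv2.INTER_CUBIC)
cv2.imwrite("pics/topc.png",A)
cv2.imwrite("pics/sidec.png",cv2.resize(b[200:345,110:300],None,fx=4,fy=4,interpolation=cv2.INTER_CUBIC))
P={n:vision.capture(n) for n in("top","side")}
p=P["top"]
for n,th,z in(("top","tote",37),("top","pull",100),("top","plunger",18),("top","index_bar",18),("side","tote",37),("side","pull",100),("side","plunger",18),("side","index_bar",18)):
  for r in tip_of(P[n],th)[:1]: print(n,th,ray(P[n],*r["pixel"],z).round(1))
for n in P:
  m=cut_out(P[n],"index_bar")[0]["mask"]; c=cloud(P[n],m); c=c[(c[:,2]>14)&(c[:,2]<24)]
  f=np.polyfit(c[:,1],c[:,0],1); print(n,"bar slope",f, len(c))
  m=cut_out(P[n],"carriage")[0]["mask"]; c=cloud(P[n],m)
  t=c[c[:,2]>92]; print("pull",len(t),t.min(0),t.max(0),t.mean(0))
  t=c[(c[:,2]>43)&(c[:,2]<60)&(c[:,0]>600)]; print("rim",len(t),t.min(0),t.max(0),cv2.minAreaRect(t[:,:2].astype(np.float32)))
```

```text
top tote [652.8  66.4  37. ]
top pull [556.6  60.4 100. ]
top plunger [595.9  70.1  18. ]
top index_bar [589.1 158.7  18. ]
side tote [662.8  53.1  37. ]
side pull [559.7  56.2 100. ]
side plunger [590.1  67.8  18. ]
side index_bar [590.1 168.7  18. ]
top bar slope [-6.70913789e-03  5.90230958e+02] 388
pull 76 [539.94503557  58.10859524  92.78755107] [572.84385464  70.75777346 103.34232767] [555.02445917  64.40603315  99.07699161]
rim 342 [610.94793268  -2.50998412  43.01069564] [700.44461803 133.78709859  58.62608675] ((655.72705078125, 65.63575744628906), (89.50154876708984, 136.23712158203125), 0.04768115282058716)
side bar slope [-4.99820729e-03  5.91071143e+02] 364
pull 69 [542.23226895  63.64543712  92.24922711] [572.06481641  76.32069848 102.87938134] [556.59198201  72.2042475   97.55890541]
rim 501 [612.64324766  -0.76896282  43.03629021] [703.34485628 139.1695253   54.06563715] ((657.975341796875, 69.1126480102539), (90.51941680908203, 140.07058715820312), 0.20465995371341705)
```

View pics/top0.png

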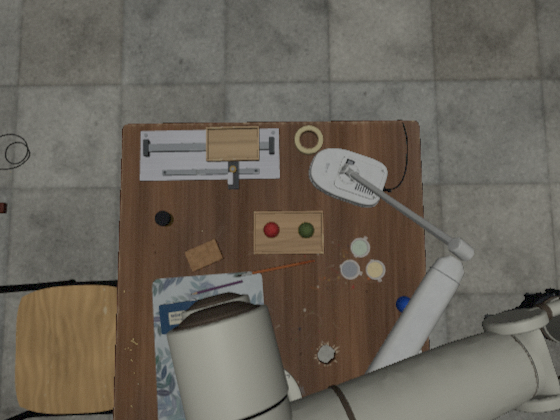

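View pics/topc.png

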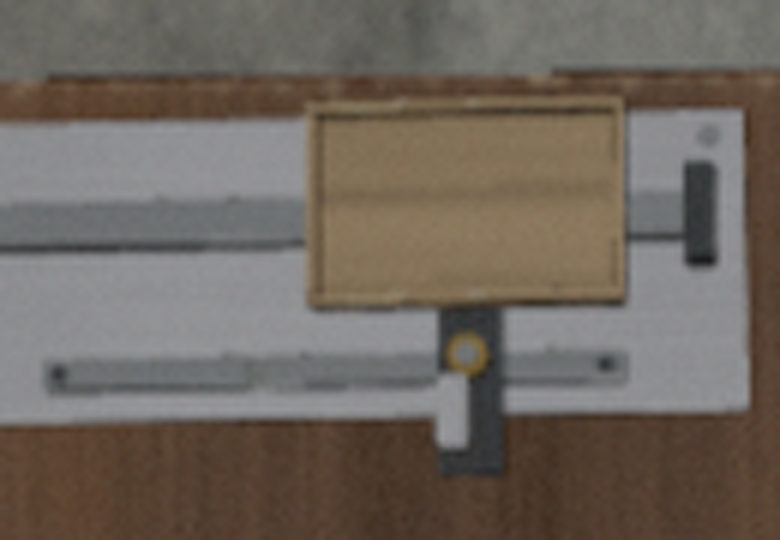

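View pics/sidec.png

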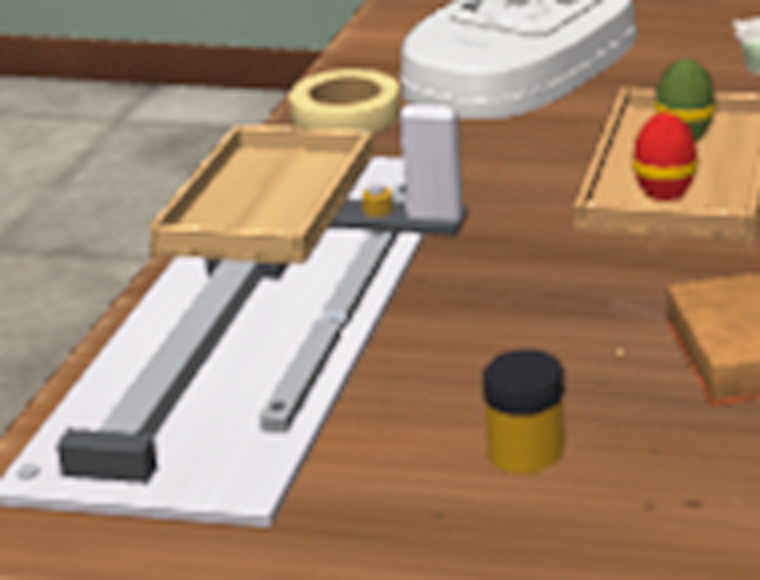

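Run:
```python
from h import *
p=vision.capture("top")
r=cut_out(p,"desk_lamp"); 
for n in("top","side"):
  q=p if n=="top" else vision.capture("side")
  for r in cut_out(q,"desk_lamp")[:1]:
    c=cloud(q,r["mask"]); c=c[c[:,2]>200]; print(n,r["score"],r["box"],c.min(0).round(),c.max(0).round())
for (u,v) in[(445,265),(430,285),(415,310),(400,335),(388,360),(380,385),(450,370),(520,360),(520,320),(340,390),(230,310),(230,350)]:
  print(u,v,world(p,u,v,p["range_z"][v,u]).round())
for xy in [(433,-32),(432,-119),(655,100),(655,36)]:
  for y in(0,np.pi/2,-np.pi/2):
    q=solve_ik([*xy,250],[np.pi,0,y]); print(xy,y,None if q is None else np.round(q,2))
```

```text
Traceback (most recent call last):
ValueError: zero-size array to reduction operation minimum which has no identity
```

View pics/side0.png

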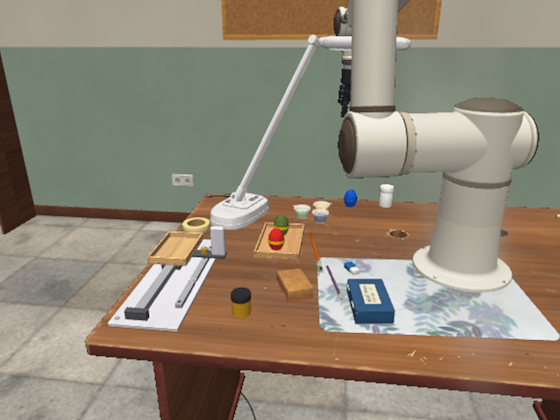

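Run:
```python
from h import *
p=vision.capture("top")
for (u,v) in[(460,248),(445,270),(430,290),(415,310),(400,335),(388,360),(375,370),(380,390),(450,375),(480,330),(520,355),(520,320),(340,395),(230,310),(230,350)]:
  print(u,v,world(p,u,v,p["range_z"][v,u]).round())
for xy in [(433,-32),(432,-119),(655,100),(655,36)]:
  for y in(0,np.pi/2,-np.pi/2):
    q=solve_ik([*xy,250],[np.pi,0,y]); print(xy,y,None if q is None else np.round(q,2))
```

```text
460 248 [ 371. -328.  501.]
445 270 [ 338. -305.  498.]
430 290 [ 309. -281.  499.]
415 310 [ 280. -257.  499.]
400 335 [ 243. -234.  496.]
388 360 [ 207. -215.  497.]
375 370 [ 193. -196.  494.]
380 390 [ 209. -169.  662.]
450 375 [ 220. -254.  645.]
480 330 [  71. -871. -752.]
520 355 [ 236. -352.  611.]
520 320 [ 276. -364.  593.]
340 395 [ 205. -124.  667.]
230 310 [302.  -6. 710.]
230 350 [266.  -9. 735.]
(433, -32) 0 [-0.35 -0.22  1.97 -0.    1.39  1.22]
(433, -32) 1.5707963267948966 [-0.35 -0.22  1.97  0.    1.39 -0.35]
(433, -32) -1.5707963267948966 [-0.35 -0.22  1.97 -0.    1.39  2.79]
(432, -119) 0 [-0.54 -0.18  1.94 -0.    1.38  1.03]
(432, -119) 1.5707963267948966 [-0.54 -0.18  1.94  0.    1.38 -0.54]
(432, -119) -1.5707963267948966 [-0.54 -0.18  1.94 -0.    1.38  2.6 ]
(655, 100) 0 [-0.03  0.39  1.33 -0.    1.43  1.54]
(655, 100) 1.5707963267948966 [-0.03  0.39  1.33  0.    1.43 -0.03]
(655, 100) -1.5707963267948966 None
(655, 36) 0 [-0.13  0.37  1.35 -0.    1.42  1.44]
(655, 36) 1.5707963267948966 [-0.13  0.37  1.35  0.    1.42 -0.13]
(655, 36) -1.5707963267948966 None
```

Run:
```python
from h import *
D=[np.pi,0,np.pi/2]
print(np.round(solve_ik([256,-515,620],[np.pi,0,.4618]),2))
robot.movel([256.2,-514.8,620],velocity=250)
q=np.array(sensors.read_q()); print(q.round(2),sensors.read_t(),sensors.read_wrist_force())
q[0]=-0.54; robot.goto_joints(q); print(sensors.read_tcp_pos(),sensors.read_t())
robot.move_ptp([432,-119,130],D)
print(sensors.read_tcp_pos(),sensors.read_t())
print(robot.movel([432,-119,38],velocity=80,f_stop=8), sensors.read_tcp_pos())
hand.close(25); print(sensors.read_finger_gap(),sensors.read_grasp_force(),sensors.read_t())
robot.sleep(.1)
p=vision.capture("side"); cv2.imwrite("pics/g.png",cv2.resize(p["frame"][130:290,180:390],None,fx=3.5,fy=3.5))
```

```text
[-1.32  0.25  0.77 -0.    2.12 -0.21]
[-1.32  0.25  0.77 -0.    2.12 -0.21] 4.0167 [ 0.74086238 -0.05403432 -0.42739985]
[ 543.68628221 -187.2890979   619.02346374] 5.625
[ 433.18806976 -119.87597607  131.19673144] 7.4667
False [ 432.46023158 -119.25421868   38.51856452]
38.25885912890845 24.91516721667722 9.2667
```

View pics/g.png

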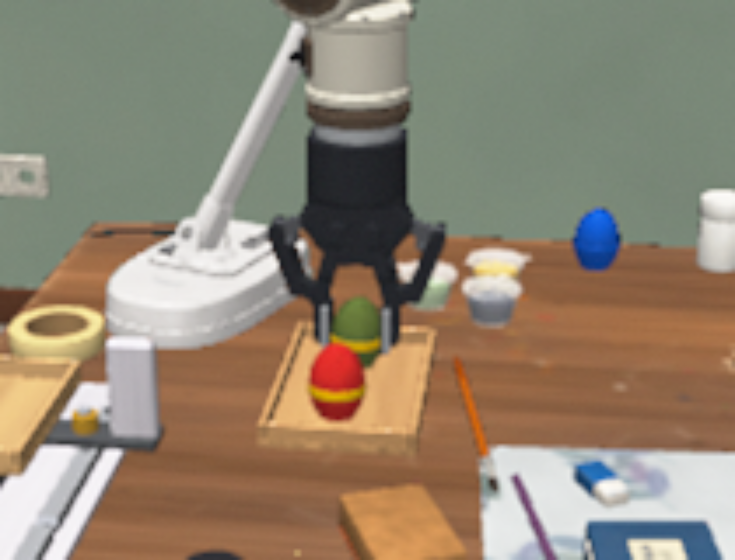

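```bash
cat >> h.py <<'E'
D=[np.pi,0,np.pi/2]
def place(x,y):
    c=sensors.read_tcp_pos(); robot.movel([c[0],c[1],180],velocity=150)
    print("gap",sensors.read_finger_gap())
    robot.move_ptp([x,y,180],D); robot.movel([x,y,85],velocity=100)
    print(robot.movel([x,y,69.5],velocity=25,f_stop=4),sensors.read_tcp_pos(),sensors.read_finger_gap())
    hand.open_gripper(); print(sensors.read_wrist_force())
    robot.movel([x,y,180],velocity=150)
E
python3 - <<'E'
from h import *
place(656,35)
robot.move_ptp([433.5,-32,130],D)
p=vision.capture("top")
for r in cut_out(p,"piece_a")[:3]:
    c=cloud(p,r["mask"]); c=c[c[:,2]>25]; print(r["score"],p["frame"][r["mask"]].mean(0).astype(int),c.min(0).round(),c.max(0).round())
robot.movel([433.5,-32,38],velocity=80,f_stop=8)
hand.close(25); print(sensors.read_finger_gap(),sensors.read_grasp_force(),sensors.read_t())
p=vision.capture("side"); cv2.imwrite("pics/g2.png",cv2.resize(p["frame"][150:330,110:330],None,fx=3.5,fy=3.3))
E
```

```text
gap 38.29131453677442
True [655.71202001  35.01035308  70.43227757] 38.22151627685568
[0.08652799 0.06894662 0.04955847]
0.75 [37 60 57] [634.  13.  33.] [676.  53.  95.]
0.6 [85 43 24] [ 230. -373.   25.] [ 284. -247.  482.]
38.5646916182193 24.76656412705779 17.4917
```

View pics/g2.png

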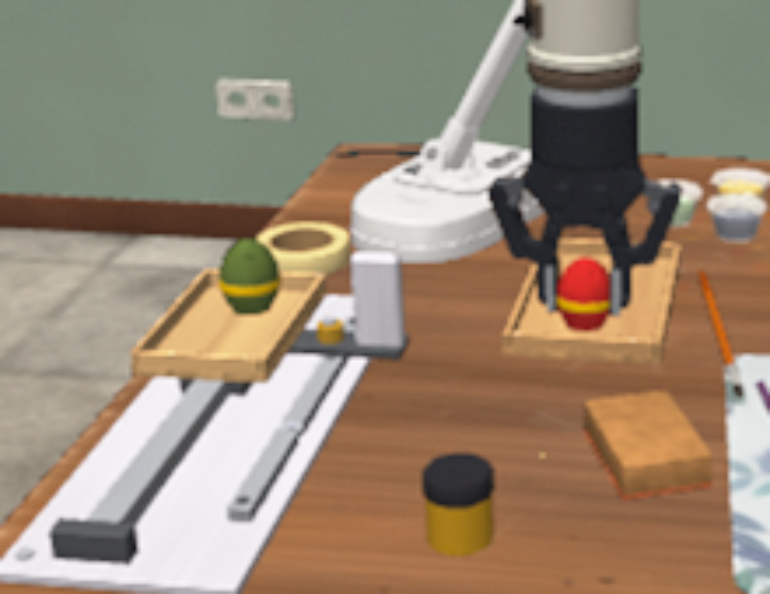

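Run:
```python
from h import *
place(656,96)
p=vision.capture("side");t=vision.capture("top")
for n,q in(("side",p),("top",t)):
  for r in cut_out(q,"piece_a")[:3]:
    c=cloud(q,r["mask"]); c=c[c[:,2]>20]; print(n,r["score"],q["frame"][r["mask"]].mean(0).astype(int),c.min(0).round(),c.max(0).round())
# notch/plunger from first pictures
for q,f,cr,sc,nt,br in((t,"top",(155,110),6,(254,371),(467,353)),(p,"side",(110,200),4,(337,318),(377,190))):
  g=lambda a:(cr[0]+(a[0]+.5)/sc-.5, cr[1]+(a[1]+.5)/sc-.5)
  print(f,"notch",ray(q,*g(nt),18),"brass z40-60",ray(q,*g(br),40),ray(q,*g(br),60))
  u,v=np.round(g(br)).astype(int); print(world(q,u,v,cv2.medianBlur(q["range_z"],3)[v,u]))
print(sensors.read_t())
cv2.imwrite("pics/s3.png",cv2.resize(p["frame"][200:320,110:270],None,fx=5,fy=5,interpolation=cv2.INTER_CUBIC))
```

```text
gap 38.52112342751906
True [655.73725014  96.10326595  70.51019042] 38.40031031357892
[-0.2262275  -0.26530661 -0.53362988]
side 0.74 [162  76  30] [ 228. -366.   20.] [ 268. -339.   57.]
side 0.66 [ 45 105 101] [637.  29.  42.] [675.  92.  92.]
top 0.58 [81 42 25] [ 227. -373.   22.] [ 288. -244.  484.]
top 0.53 [34 57 53] [634.  14.  37.] [671.  52.  95.]
top 0.51 [28 32 87] [634.  75.  59.] [672.  99.  95.]
top notch [590.69952186 161.81698437  18.        ] brass z40-60 [593.12841384  66.31369045  40.        ] [588.92980033  64.1011198   60.        ]
[592.53178875  66.49247515  48.045669  ]
side notch [588.05546974 159.42536765  18.        ] brass z40-60 [596.33895531  51.01175947  40.        ] [583.75282693  89.31000155  60.        ]
[590.94543784  66.44461912  48.40412921]
22.925
```

View pics/s3.png

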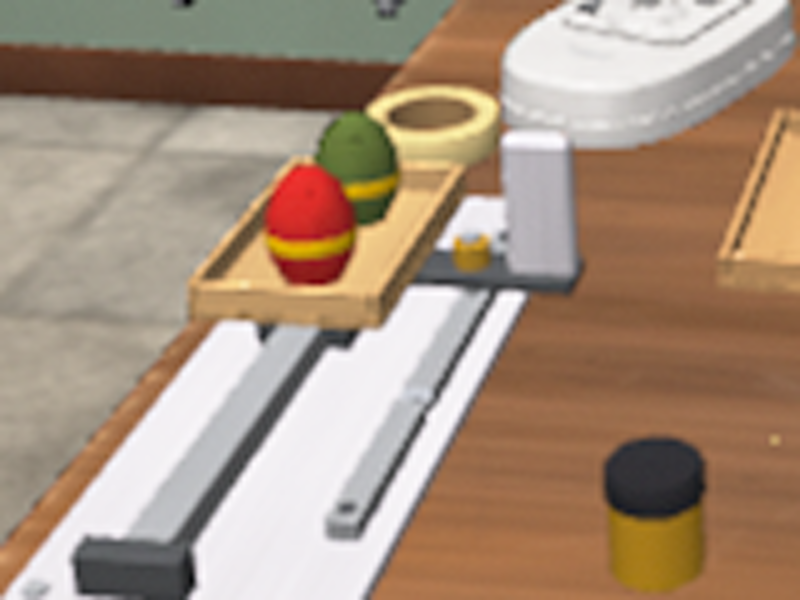

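Run:
```python
from h import *
R=[np.pi,0,0]
robot.move_ptp([556,64.6,180],R)
print(robot.movel([556,64.6,92],velocity=90,f_stop=6))
f0=np.array(sensors.read_wrist_force()); hand.close(40)
print(sensors.read_finger_gap(),f0,sensors.read_wrist_force(),sensors.read_t(),sensors.read_tcp_pos())
y0=64.6; go=lambda d,v:robot.movel([556-.006*d,y0+d,92],velocity=v)
go(20,25); print(sensors.read_wrist_force(),sensors.read_tcp_pos())
go(82,40); print(sensors.read_wrist_force(),sensors.read_tcp_pos(),sensors.read_t())
p=vision.capture("side")
for r in tip_of(p,"plunger")[:1]: print(r["score"],ray(p,*r["pixel"],18))
cv2.imwrite("pics/s4.png",cv2.resize(p["frame"][200:320,110:270],None,fx=5,fy=5,interpolation=cv2.INTER_CUBIC))
```

```text
False
13.113346461707774 [-0.20231073 -0.27821619 -0.21932939] [-0.3861588  -0.33374934  1.22851194] 26.05 [556.00913328  64.64352248  92.16901666]
[-2.89826315  1.01323059  4.72206911] [555.85974914  85.15431902  92.15679178]
[-3.01859851 -1.25389545  5.82818947] [555.34969734 146.90362188  92.15568884] 28.7
0.94 [588.20078452 142.37093346  18.        ]
```

View pics/s4.png

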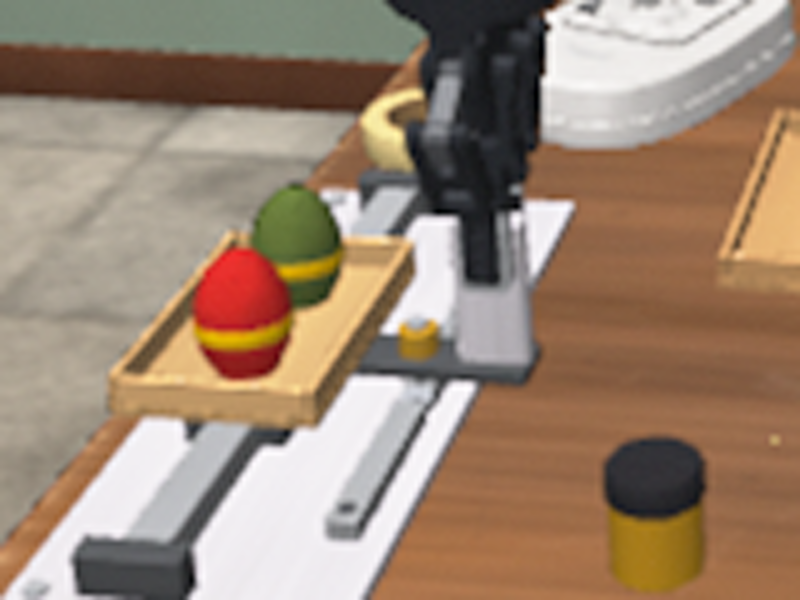

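Run:
```python
from h import *
y0=64.6; d=82; hist=[]
while d<103:
    d+=.75; robot.movel([556-.006*d,y0+d,92],velocity=6); robot.sleep(.1)
    f=np.mean([sensors.read_wrist_force()[1] for _ in range(3)]); hist.append(f)
    print(round(d,2),round(sensors.read_tcp_pos()[1]-y0,2),round(f,2),round(sensors.read_t(),2))
    if d>88 and max(hist)-hist[0]>1.5 and f<max(hist)-1.5: break   # drawn in, then resisting
    if f<-4.5: break
```

```text
82.75 83.19 -1.13 29.18
83.5 83.92 -0.42 29.55
84.25 84.68 -1.43 29.93
85.0 85.45 -1.24 30.3
85.75 86.2 -0.28 30.68
86.5 86.92 -1.11 31.05
87.25 87.72 -0.57 31.43
88.0 88.6 -0.96 31.8
88.75 89.55 0.23 32.17
89.5 90.43 0.75 32.55
90.25 91.39 2.0 32.92
91.0 92.46 4.15 33.3
91.75 93.37 4.02 33.67
92.5 94.13 4.37 34.05
93.25 94.36 3.5 34.42
94.0 94.54 0.61 34.8
```

Run:
```python
from h import *
y0=64.6
for d in(94.4,94.8):
    robot.movel([556-.006*d,y0+d,92],velocity=6); robot.sleep(.3)
    f=np.mean([sensors.read_wrist_force() for _ in range(4)],0)
    print(d,round(sensors.read_tcp_pos()[1]-y0,2),f.round(2),sensors.read_t(),sensors.read_grasp_force())
p=vision.capture("side");t=vision.capture("top")
for q in(p,t):
  for r in tip_of(q,"plunger")[:1]: print(r["score"],ray(q,*r["pixel"],18))
cv2.imwrite("pics/s5.png",np.hstack([cv2.resize(p["frame"][220:310,120:240],(400,300),interpolation=cv2.INTER_CUBIC),cv2.resize(t["frame"][110:200,140:260],(400,300),interpolation=cv2.INTER_CUBIC)]))
```

```text
94.4 94.6 [-3.33 -1.47  6.68] 35.35 42.486013770103455
94.8 94.69 [-3.71 -1.49  6.08] 35.9 42.5178462266922
0.97 [592.91993885 166.35354586  18.        ]
```

View pics/s5.png

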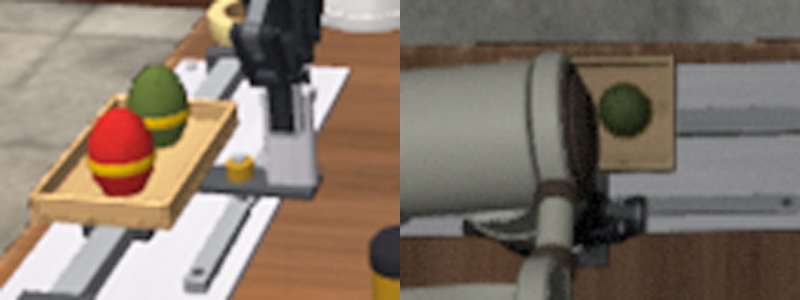

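```bash
python3 -c "
from rig import *
print(sensors.read_tcp_pos(),sensors.read_finger_gap());print(sign_off())"
```

```text
[555.25998072 159.29231884  92.17061357] 13.400447790003343
the job is handed in; nothing more can be done
None
```

I handed the job in at about 36 s: both pieces stand upright in the tote, and the gripper still holds the pull with the carriage in the notch. I judged the notch from the force draw-in and the carriage then holding firm, as the camera view of the notch was covered and no verdict came back.

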